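# Hang the sweet holder on the counter stand

## Task

Pick up the teal sheet-metal holder and hang it on the white counter stand: press the large end of its keyhole over the stud's head (feel for it, as the stud's exact place along its channel is not known), then slide the holder down past its spring clips until it is fully home on the stud, and let go so that it hangs upright and flat against the panel. Press only gently, because a hard push dents the thin sheet, and leave the tape roll, the stamp, the brown carton and the chocolate bar where they are.

Things in the scene. Friction and masses are not known exactly. Their poses are not given: they have to be found in the camera images.
- holder: Teal open sheet-metal holder, loose, upright on the table; 80 deep (x), 64 wide (y), 96 high, 0.15-0.31 kg. Origin: centre of underside, z up, +x to its flat back plate (3 thick, back face at x=+40). Flat side walls (outer faces y=-32 and +32) are 62 high from the back to x=-22, then slope to 44 at the front; grasp across them from above. Front wall 41 high. Keyhole in the back plate.
- keyhole_large (a point): Centre of the keyhole's round large end (19.2 in diameter), on the holder's back face (holder x=+40, y=0), 62 above the underside; axes as the holder's. From 4 to 11.5 above this centre the opening tapers in to a slot 10 wide, which ends 21.5 above it.
- slot_end (a point): Point on the holder's back face (x=+40, y=0), 80 above the underside and 18 above keyhole_large: the stud's axis lies here when the holder is fully home; axes as the holder's. Two sprung wire clips in front of the plate, 7 below this point, resist the passing stud head with about 5 to 12 N in all, then snap in under it.
- stand: Counter stand, does not move: timber base 110 deep x 190 wide x 16 high, upright white panel 190 wide, its top 164 above the table. Origin: centre of the base at table height (base from x=-60 to +50), z up; +x points from the robot's side into the panel, whose front face lies at x=+10. An aluminium channel across the panel carries one steel stud (see channel_mid).
- channel_mid (a point): Middle of the channel on the panel's front face, 140 above the table; axes as the stand's. The fixed stud points to -x: neck 7 in diameter and 5 long, then a bevelled head 15.6 in diameter and 4 thick, its front 9 from the panel face. Its axis is exactly at this height but anywhere within 14 to either side (y); where is not reported.
- tape_roll: Roll of brown tape, 93 across, 48 high, lying flat; origin at its underside's centre. Bystander.
- price_stamp: Small wooden stamp, 33 x 58 x 76 high; origin at its underside's centre. Bystander.
- mint_box: Brown upright carton, 55 x 63 x 102 high; origin at its underside's centre. Bystander.
- choc_bar: Chocolate bar in a green wrapper, 52 x 150 x 12; origin at its underside's centre. Bystander.

How it is judged:
By the outcome, as a careful person would: the job done as asked, in the order asked, and still so for the second after the job is handed in, with the robot touching nothing.
It also fails if it takes over 69 s, if anything falls off the work surface, if the arm or the gripper's body presses on something with over 40 N, if the wrist force passes 120 N, or if a joint passes its speed limit or range.

## Robot

A 7-joint arm with a two-finger parallel gripper is mounted at the origin on a cart in front of the work surface, level with it; the furniture and walls round the work are solid. World frame = base frame: x ahead of the robot, y to its left, z up, the work surface at z = 0. Lengths are in m, angles in rad, forces in N, time in s.
With the tool pointing down it reaches from about 0.4 to 0.85 m from the base axis. Payload 10.4 kg.
Tool frame: the origin (TCP) lies on the centre line of the jaws, within the pads' length; the fingertips stand 11 mm ahead of it and the grasp point (between the pads) lies 8 mm behind it (tip_reach is the distance from the TCP to the fingertips, in m); z points along the fingers, y is the line along which they close (so a half turn about z gives the same grasp; the last joint's range is limited). The gripper opens to 85 mm and grips with 20 to 120 N. Pads are 22 mm wide; open, the fingers measure 114 mm over their backs; the gripper's body (76 mm by 85 mm) begins 54 mm behind the grasp point. The pads swing forward as they close: fully open they stand 13 mm farther back than shut.
Start: joints at [1.315, 0.332, -0.065, 1.46, 0.022, 1.35, -0.088], TCP at [0.144, -0.608, 0.217] pointing down, gripper open.
Joint ranges: [-2.6, 2.6], [-0.5, 2.12], [-1.47, 1.34], [0.16, 2.42], [-1.27, 4.41], [0.06, 2.06], [-2.6, 2.6]. Speed limits (rad/s): [2.22, 2.22, 2.79, 2.79, 3.14, 3.14, 3.14].

## Interface

Orientations are given as a unit quaternion [x, y, z, w].
In Python, from workcell import get_obs, camera, hand_in, tip_reach gives the robot as it stands. The module is installed in compiled form; this text tells all that it offers.
- The arm moves only by the tool move_arm, never from a script. Its argument "plan" is a list of rows, each an object with "delta_pos": the shift along the tool's x, y, z in normalised numbers (1 is 0.6 m), a list of three; "turn": the turn, a rotation vector about the tool's x, y, z in a scale on which 1.0 is 4 rad, a list of three; "fingers": the closure, from 0 (fully open) to 1 (shut). A call has 1 to 12 rows; each row is the pose to reach, as a shift and turn from the pose commanded when the call began, along the tool's axes at that moment; what a row does not reach only later rows make up. A row lasts 1/8 s, in which the tool goes at most 62.5 mm and 10.7 degrees, less where a joint would pass 70% of its speed; a pose out of reach is approached as far as the arm can. No shift or turn number may pass 1 either way. A call with a gripper value outside its range is refused whole. The fingers move at their own pace and stop on an object; "force" is the grip in N (left out, the last holds). Time passes only in rows, so rows that repeat a pose let the fingers close. It gives the time, the measured TCP pose, the force, the opening and the grip force at its end, in the units of the state.
- get_obs(): the state, without advancing time (a new reading comes with each control period).
- camera(name): name is "scene" or "top" or "wrist"; returns a dict with "color" (384x512x3 uint8, red, green, blue), "range_z" (384x512 float32, m along the optical axis (not along the pixel's ray), 0 where there is no reading), "fx", "fy", "cx", "cy" (pixels), "R" (3x3) and "t" (3): a world point X has camera coordinates R X + t; the wrist camera has in their place "tool_from_camera" (4x4, takes a point from camera to tool coordinates, whose origin is the TCP and whose axes are the flange's). Camera axes: x right, y down, z forward; pixel columns grow to the right and rows downward; lengths in m; the calibration is good to about 2 mm. A picture is of the moment at which its call begins: read the wrist's pose just before it.
- hand_in(): hands the job in; it is judged then, once.
The state is a dict: "clock": time; "joint_pos": joint angles; "joint_velocities": joint speeds; "tau": joint torques, N m; "position": TCP position; "ee_rot": TCP orientation; "ft_force": force on the tool from outside, world axes, zero at the start; "torque": the same for the moment, N m; "grip_width": opening from 0.0 (shut) to 1.0 (fully open); "grasp_force": force on a finger pad.
Only numpy, scipy, OpenCV 4.12 (cv2) and the standard library are available. Lean on these libraries where they do the work, as an engineer would, in place of code of your own. Each camera call takes 0.05 s, during which the arm holds its last target. There are 200 camera calls.

## Working session

There is one attempt and no reset: what is moved stays moved. The work goes in short steps, Python scripts to look and compute and a tool call to move; the robot and the scene stay as the last step left them, time stands still between calls to the robot, and variables do not carry over. Pictures are saved under pics/ and viewed, at most 10 in all, crops included, and the job is handed in when it is done.

Besides the shell and the picture viewer there is one more tool, called after "Request:" by a JSON object that holds its "op" and its "data". move_arm: Moves the arm, as the interface text tells. Its arguments: {"type":"object","properties":{"plan":{"type":"array","items":{"type":"object","properties":{"delta_pos":{"type":"array","items":{"type":"number"}},"turn":{"type":"array","items":{"type":"number"}},"fingers":{"type":"number"}}}},"force":{"type":"number"}},"required":["plan"]}

```bash
mkdir -p pics; cat > h.py <<'E'
import numpy as np, cv2
from workcell import get_obs, camera, hand_in, tip_reach
from scipy.spatial.transform import Rotation as Rn
def cloud(c):
    z=c["range_z"].astype(float); v,u=np.indices(z.shape)
    P=np.stack([(u-c["cx"])/c["fx"]*z,(v-c["cy"])/c["fy"]*z,z],-1)
    W=(P-c["t"])@c["R"]; W[z==0]=np.nan
    return W
E
python3 - <<'E'
from h import *
o=get_obs(); print({k:np.round(v,3) for k,v in o.items()}, tip_reach)
ims=[]
for n in("scene","top"):
    c=camera(n); np.savez(n+"0.npz",**c); ims.append(cv2.cvtColor(c["color"],cv2.COLOR_RGB2BGR)); print(n,-c["R"].T@c["t"],c["R"][2])
    cv2.imwrite(f"pics/{n}0.png",ims[-1])
E
```

```text
{'clock': np.float64(0.0), 'joint_pos': array([ 1.315,  0.333, -0.065,  1.461,  0.022,  1.35 , -0.088]), 'joint_velocities': array([-0.   ,  0.002,  0.001,  0.001,  0.001, -0.001, -0.   ]), 'tau': array([-0.0000e+00, -6.2546e+01,  4.9000e-02, -3.9160e+01,  1.6000e-02,
        1.0000e-02,  0.0000e+00]), 'position': array([ 0.144, -0.608,  0.217]), 'ee_rot': array([ 0.993,  0.116, -0.   , -0.001]), 'ft_force': array([-0.499, -1.61 , -0.216]), 'torque': array([-0.019,  0.02 ,  0.028]), 'grasp_force': np.float64(0.0), 'grip_width': np.float64(1.0)} 0.011
scene [0.12820919 0.51540296 0.92573254] [ 0.35180115 -0.52490018 -0.77505855]
top [ 0.30033479 -0.06194165  1.28308998] [ 0.17773985  0.00182199 -0.98407582]
```

View pics/scene0.png

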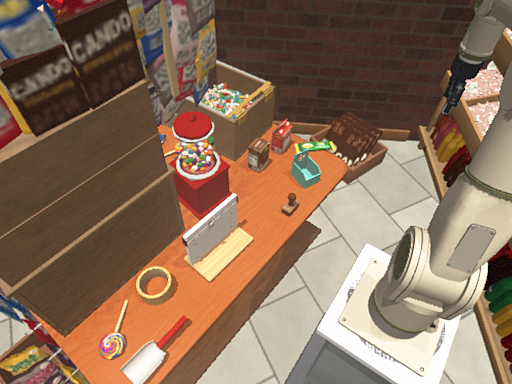

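View pics/top0.png

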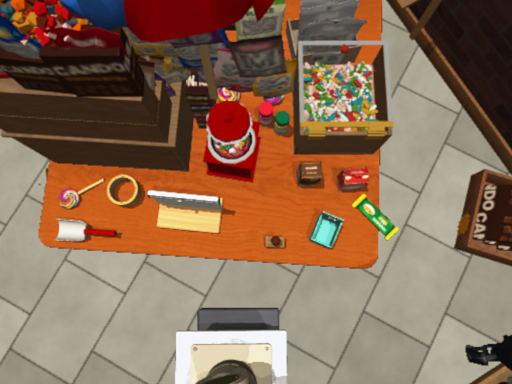

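The scene view shows the teal holder at (306,170) and the stand at (215,238). In the top view the holder is at (327,230), the stand at (190,210) and the stamp at (275,241). Next I measure poses.

```bash
python3 - <<'E'
from h import *
def load(n): return dict(np.load(n+"0.npz"))
for n,box in(("top",(300,200,355,260)),("scene",(285,145,330,195))):
    c=load(n);W=cloud(c);hsv=cv2.cvtColor(c["color"],cv2.COLOR_RGB2HSV)
    m=np.zeros(hsv.shape[:2],bool);x0,y0,x1,y1=box;m[y0:y1,x0:x1]=1
    m&=(hsv[...,0]>78)&(hsv[...,0]<100)&(hsv[...,1]>70)
    P=W[m];P=P[~np.isnan(P[:,0])]
    print(n,len(P),P.min(0),P.max(0))
    for lo,hi in((.0,.01),(.03,.042),(.05,.07),(.085,.1)):
        Q=P[(P[:,2]>lo)&(P[:,2]<hi)]
        if len(Q)>4: r=cv2.minAreaRect(Q[:,:2].astype(np.float32)*1000); print(lo,hi,len(Q),Q.mean(0).round(4),r, cv2.boxPoints(r).round(0).tolist())
    r=cv2.minAreaRect(P[P[:,2]>0.004][:,:2].astype(np.float32)*1000);print("all",r,cv2.boxPoints(r).round(0).tolist())
    # stand
    m=(W[...,0]>.3)&(W[...,0]<.65)&(W[...,1]>-.05)&(W[...,1]<.35)
    for nm,lo,hi in(("base",.011,.021),("panelmid",.03,.12),("top",.155,.170)):
        Q=W[m&(W[...,2]>lo)&(W[...,2]<hi)]
        if nm=="base":
            print("base raw",len(Q))
        if len(Q)>4: r=cv2.minAreaRect(Q[:,:2].astype(np.float32)*1000); print(nm,len(Q),Q.mean(0).round(4),r,cv2.boxPoints(r).round(0).tolist())
    im=cv2.cvtColor(c["color"],cv2.COLOR_RGB2BGR)
    for tag,(a,b,cc,d) in dict(h=(270,120,345,215) if n=="scene" else (255,150,405,270),s=(175,185,260,285) if n=="scene" else (140,180,245,240)).items():
        globals()[n+tag]=cv2.resize(im[b:d,a:cc],(400,300),interpolation=cv2.INTER_CUBIC)
cv2.imwrite("pics/crops.png",np.vstack([np.hstack([sceneh,scenes]),np.hstack([toph,tops])]))
E
```

```text
top 679 [ 0.38682946 -0.31794525 -0.00357823] [ 0.4816361  -0.23109259  0.10150254]
0.0 0.01 367 [ 0.4368 -0.2798  0.0039] ((436.8184814453125, -279.52557373046875), (53.789119720458984, 67.48432159423828), 65.77391052246094) [[395.0, -290.0], [457.0, -318.0], [479.0, -269.0], [417.0, -241.0]]
0.03 0.042 54 [ 0.4317 -0.279   0.0364] ((433.8497009277344, -274.02545166015625), (62.164772033691406, 78.64688873291016), 66.31906127929688) [[385.0, -287.0], [457.0, -318.0], [482.0, -261.0], [410.0, -230.0]]
0.05 0.07 88 [ 0.444  -0.278   0.0596] ((436.76580810546875, -276.6734924316406), (64.28596496582031, 73.0456771850586), 66.5793228149414) [[390.0, -292.0], [458.0, -321.0], [483.0, -262.0], [416.0, -233.0]]
0.085 0.1 31 [ 0.4696 -0.2902  0.0941] ((469.4706726074219, -290.8627624511719), (58.24677276611328, 5.077577590942383), 68.5572280883789) [[456.0, -317.0], [461.0, -319.0], [482.0, -265.0], [478.0, -263.0]]
all ((434.6552734375, -275.53155517578125), (64.41535949707031, 81.35784149169922), 66.17706298828125) [[384.0, -289.0], [459.0, -321.0], [485.0, -262.0], [410.0, -230.0]]
base 
[... 1626 characters left out ...]
43.444793701171875) [[369.0, -268.0], [496.0, -402.0], [558.0, -343.0], [431.0, -209.0]]
base raw 1737
base 1737 [0.5023 0.148  0.0152] ((539.8645629882812, 150.30703735351562), (213.677978515625, 401.2300720214844), 0.581990659236908) [[431.0, 350.0], [435.0, -51.0], [649.0, -49.0], [645.0, 352.0]]
panelmid 3290 [0.5882 0.1756 0.0728] ((538.536865234375, 150.37371826171875), (219.84617614746094, 402.6334533691406), 0.9603808522224426) [[425.0, 350.0], [432.0, -53.0], [652.0, -49.0], [645.0, 354.0]]
top 809 [0.5839 0.1401 0.1616] ((581.5911254882812, 152.7628631591797), (398.1722106933594, 145.51470947265625), 87.2542724609375) [[499.0, -43.0], [645.0, -50.0], [664.0, 348.0], [518.0, 355.0]]
```

View pics/crops.png

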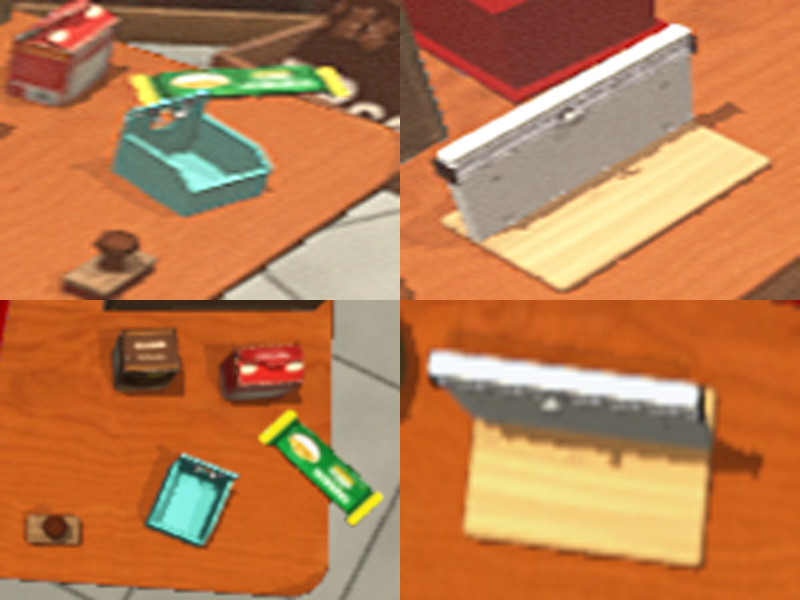

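The crops show the holder's back plate, with keyhole, facing away from the robot. The stud is visible near scene px (211,223) and top px (179,201). I'll fit the stand now.

```bash
python3 - <<'E'
from h import *
for n in("top","scene"):
    c=dict(np.load(n+"0.npz"));W=cloud(c);hsv=cv2.cvtColor(c["color"],cv2.COLOR_RGB2HSV).astype(int)
    R,t=c["R"],c["t"];C=-R.T@t
    # base: yellowish wood
    m=(hsv[...,0]>14)&(hsv[...,0]<30)&(hsv[...,1]>50)&(hsv[...,2]>150)&(W[...,0]>.36)&(W[...,0]<.65)&(W[...,1]>-.03)&(W[...,1]<.26)&(W[...,2]>.005)&(W[...,2]<.03)
    Q=W[m];r=cv2.minAreaRect(Q[:,:2].astype(np.float32)*1000);print(n,"base",len(Q),Q.mean(0),r,cv2.boxPoints(r).round(0).tolist())
    g=(hsv[...,1]<50)&(W[...,0]>.42)&(W[...,0]<.62)&(W[...,1]>-.03)&(W[...,1]<.26)
    Q=W[g&(W[...,2]>.03)&(W[...,2]<.12)]
    for _ in range(4):
        A=np.c_[Q[:,1],np.ones(len(Q))];k=np.linalg.lstsq(A,Q[:,0],rcond=None)[0];e=Q[:,0]-A@k;Q=Q[abs(e)<max(.004,1.5*e.std())]
    print("face x=a*y+b",k,len(Q),"yaw",np.degrees(np.arctan(-k[0])),"y",Q[:,1].min(),Q[:,1].max())
    Q=W[g&(W[...,2]>.157)&(W[...,2]<.172)];r=cv2.minAreaRect(Q[:,:2].astype(np.float32)*1000);print("top",Q.mean(0),r,cv2.boxPoints(r).round(0).tolist())
    # stud ray: point with z=.14
    for (u,v) in [((179,200.6) if n=="top" else (211,223))]:
        # refine: bright blob
        w=c["color"][int(v)-5:int(v)+6,int(u)-6:int(u)+7].mean(-1).astype(int);print(w)
        d=R.T@np.array([(u-c["cx"])/c["fx"],(v-c["cy"])/c["fy"],1]);s=(.14-C[2])/d[2];p=C+s*d;print("stud@z.14",p)
    q=W[(W[...,2]>.17)&(W[...,0]<.62)&(W[...,0]>.3)&(W[...,1]>-.15)&(W[...,1]<.35)]
    print("tall near", len(q), q.min(0) if len(q) else '', q[q[:,1]>.05].min(0) if (q[:,1]>.05).any() else '')
E
```

```text
top base 1362 [0.47693968 0.12723146 0.01639547] ((496.210205078125, 126.30062866210938), (189.16375732421875, 105.66752624511719), 84.43949127197266) [[434.0, 37.0], [540.0, 27.0], [558.0, 215.0], [453.0, 226.0]]
face x=a*y+b [0.10781098 0.49963358] 266 yaw -6.153346881236161 y 0.029798229310499316 0.21012546390894937
top [0.53190595 0.10550359 0.16366953] ((538.0712890625, 78.99894714355469), (100.68228149414062, 262.1390075683594), 23.703773498535156) [[439.0, 179.0], [545.0, -61.0], [637.0, -21.0], [531.0, 219.0]]
[[248 248 248 248 248 248 248 248 248 248 248 248 248]
 [238 240 242 243 247 248 248 248 248 248 248 248 248]
 [143 162 176 196 221 232 234 237 237 237 238 240 241]
 [107 109 113 120 122 114 111 121 126 121 134 159 177]
 [ 91  95 113 113 105 104 128 116  90  86  83  98 111]
 [ 97  97  99 102 123 164 199 180 127  98  87  93 115]
 [ 98  98  97 103 141 174 185 172 135 103  94  96  97]
 [ 97  98  97  96  97  98 100  97  92  89  94  97  97]
 [ 98  99  98  98  96  95  95  91  92  95  97  96  97]
 [100 100 100  98  98  97  97  97  97  98  97  96  98]
 [101 102 102 102 103 101 
[... 722 characters left out ...]
4 150 183 183 160]
 [255 255 255 205 148 158 163 150 137 174 174 152 162]
 [255 255 195 141 170 136 157 171 179 172 151 151 153]
 [253 195 145 163 138  95 106 185 183 141 143 156 153]
 [166 154 167 150 107 139 176 195 184 141 141 148 148]
 [157 161 153 119  95 222 237 170 124 139 152 151 150]
 [161 143 156 128 112 203 184 121 114 137 153 150 148]
 [146 139 181 161 147 160 132 108 127 148 149 149 146]
 [171 188 178 137 131 126 117 124 147 151 148 147 148]
 [182 173 150 124 128 135 138 148 151 151 150 151 149]
 [167 152 149 141 142 136 147 150 148 148 150 147 149]]
stud@z.14 [0.51015409 0.13347133 0.14      ]
tall near 33 [ 0.61727784 -0.02224891  0.2677939 ] [0.61727784 0.12773701 0.2677939 ]
```

```bash
cat >> h.py <<'E'
def delta(target, yaw_deg):
    """tool-frame shift and turn from the present pose to a tool-down pose with tool x at world yaw"""
    o=get_obs();r=Rn.from_quat(o["ee_rot"]);g=Rn.from_euler('z',yaw_deg,degrees=True)*Rn.from_quat([1,0,0,0])
    print("d",(r.inv().apply(np.array(target)-o["position"])).round(4),"turn",(r.inv()*g).as_rotvec().round(4))
E
python3 - <<'E'
from h import *
c=camera("wrist");print(c["tool_from_camera"].round(3),c["fx"])
delta([.4253,-.2714,.20],-23.5)
E
```

```text
[[ 0.001 -0.962 -0.272  0.069]
 [ 1.     0.001  0.     0.   ]
 [ 0.    -0.272  0.962 -0.157]
 [ 0.     0.     0.     1.   ]] 319.6747266981149
d [ 0.3512 -0.2625  0.017 ] turn [-1.000e-03  4.000e-04  6.429e-01]
```

Careful with the scale: shifts go in shares of 0.6 m and turns go in shares of 4 rad. That gives: 0.351 m / 0.6 = 0.585, -0.2625 m / 0.6 = -0.4375, 0.643 rad / 4 = 0.1608.

Request:
{"op": "move_arm", "data": {"plan": [{"delta_pos":[0.1,-0.075,0],"turn":[0,0,0.025],"fingers":0},{"delta_pos":[0.585,-0.4375,0.0283],"turn":[0,0,0.1608],"fingers":0},{"delta_pos":[0.585,-0.4375,0.0283],"turn":[0,0,0.1608],"fingers":0},{"delta_pos":[0.585,-0.4375,0.0283],"turn":[0,0,0.1608],"fingers":0},{"delta_pos":[0.585,-0.4375,0.0283],"turn":[0,0,0.1608],"fingers":0},{"delta_pos":[0.585,-0.4375,0.0283],"turn":[0,0,0.1608],"fingers":0},{"delta_pos":[0.585,-0.4375,0.0283],"turn":[0,0,0.1608],"fingers":0},{"delta_pos":[0.585,-0.4375,0.0283],"turn":[0,0,0.1608],"fingers":0},{"delta_pos":[0.585,-0.4375,0.0283],"turn":[0,0,0.1608],"fingers":0},{"delta_pos":[0.585,-0.4375,0.0283],"turn":[0,0,0.1608],"fingers":0},{"delta_pos":[0.585,-0.4375,0.0283],"turn":[0,0,0.1608],"fingers":0}]}}

```text
clock: 1.52
position: [0.4243, -0.2732, 0.2003]
ee_rot: [0.979, -0.205, -0.0, 0.0]
ft_force: [0.1, 0.4, 1.3]
grip_width: 1.001
grasp_force: 0.0
```

```bash
cat >> h.py <<'E'
def wcloud():
    o=get_obs();c=camera("wrist");z=c["range_z"].astype(float);v,u=np.indices(z.shape)
    P=np.stack([(u-c["cx"])/c["fx"]*z,(v-c["cy"])/c["fy"]*z,z],-1)
    T=c["tool_from_camera"];P=P@T[:3,:3].T+T[:3,3]
    P=P@Rn.from_quat(o["ee_rot"]).as_matrix().T+o["position"];P[z==0]=np.nan
    return o,c,P
E
python3 - <<'E'
from h import *
o,c,W=wcloud();print(o["clock"],o["position"],o["ft_force"],o["joint_pos"].round(2))
cv2.imwrite("pics/w1.png",cv2.cvtColor(c["color"],cv2.COLOR_RGB2BGR))
hsv=cv2.cvtColor(c["color"],cv2.COLOR_RGB2HSV)
m=(hsv[...,0]>78)&(hsv[...,0]<100)&(hsv[...,1]>70)
for lo,hi in((.03,.07),(.05,.067),(.088,.101),(.004,.11)):
    Q=W[m&(W[...,2]>lo)&(W[...,2]<hi)]
    if len(Q)>5:r=cv2.minAreaRect(Q[:,:2].astype(np.float32)*1000);print(lo,hi,len(Q),Q.mean(0).round(4),r)
delta([.4253,-.2714,.044],-23.5)
E
```

```text
1.525 [ 0.42426499 -0.27316147  0.20031119] [0.06519188 0.41216393 1.27516722] [ 0.8   0.1  -0.34  1.78  0.03  1.27 -1.53]
0.03 0.07 843 [ 0.4332 -0.2771  0.0462] ((436.1644592285156, -278.7149963378906), (60.46599197387695, 77.5284194946289), 66.34703063964844)
0.05 0.067 306 [ 0.4447 -0.2804  0.0576] ((437.5810852050781, -279.3232727050781), (60.46713638305664, 74.43356323242188), 66.3716812133789)
0.088 0.101 148 [ 0.4718 -0.2926  0.0939] ((470.14398193359375, -293.7230529785156), (57.7957649230957, 3.2160332202911377), 66.34500885009766)
0.004 0.11 1887 [ 0.4306 -0.276   0.0363] ((436.10809326171875, -278.6903076171875), (60.46599197387695, 77.6514663696289), 66.34703063964844)
d [ 0.0002 -0.0018  0.1563] turn [ 0.0003  0.     -0.0022]
```

View pics/w1.png

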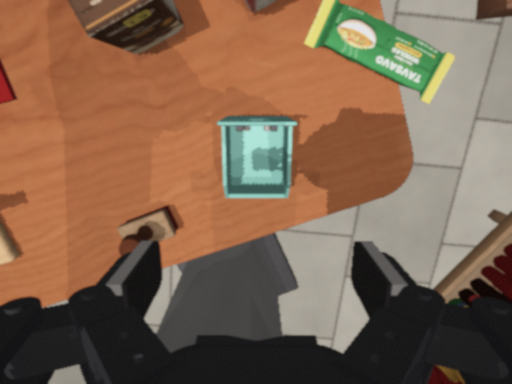

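The wrist view shows the holder centred between the fingers at (257,157), with the stamp at (150,230) clear of the left finger. Descending.

Converted, 0.156 m / 0.6 = 0.26, 0.003 m / 0.6 = 0.005.

Request:
{"op": "move_arm", "data": {"plan": [{"delta_pos":[0.0033,0,0.0833],"turn":[0,0,0],"fingers":0},{"delta_pos":[0.005,-0.0008,0.1667],"turn":[0,0,0],"fingers":0},{"delta_pos":[0.005,-0.0008,0.2333],"turn":[0,0,0],"fingers":0},{"delta_pos":[0.005,-0.0008,0.26],"turn":[0,0,0],"fingers":0},{"delta_pos":[0.005,-0.0008,0.26],"turn":[0,0,0],"fingers":0},{"delta_pos":[0.005,-0.0008,0.26],"turn":[0,0,0],"fingers":0.5},{"delta_pos":[0.005,-0.0008,0.26],"turn":[0,0,0],"fingers":0.5},{"delta_pos":[0.005,-0.0008,0.26],"turn":[0,0,0],"fingers":0.5},{"delta_pos":[0.005,-0.0008,0.26],"turn":[0,0,0],"fingers":0.5}], "force": 45}}

```text
clock: 2.7
position: [0.4296, -0.2719, 0.0461]
ee_rot: [0.979, -0.203, 0.001, -0.0]
ft_force: [-1.3, 5.8, 11.4]
grip_width: 0.503
grasp_force: 5.5
```

```bash
python3 - <<'E'
from h import *
o,c,W=wcloud();print(o["position"],o["ft_force"],o["grip_width"],o["grasp_force"])
s=camera("scene");np.savez("scene1.npz",**s)
a=cv2.cvtColor(c["color"],cv2.COLOR_RGB2BGR);b=cv2.resize(cv2.cvtColor(s["color"],cv2.COLOR_RGB2BGR)[110:230,240:400],(512,384),interpolation=cv2.INTER_CUBIC)
cv2.imwrite("pics/w2.png",cv2.resize(np.hstack([a,b]),(800,300)))
E
```

```text
[ 0.42958746 -0.27185234  0.0460574 ] [-1.26116449  5.77219001 11.39615657] 0.50295426575028 5.522640268318355
```

View pics/w2.png

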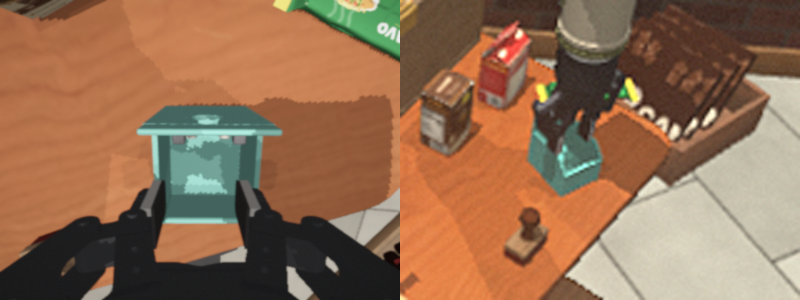

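The wrist view shows pads at (155,200) and (243,200), about as wide as or narrower than the walls. I'll check with depth whether they're inside or outside.

```bash
python3 - <<'E'
from h import *
o,c,W=wcloud()
h=np.array([.436,-.2785,0]);H=(W-h)@Rn.from_euler('z',-23.6,degrees=True).as_matrix()
for v in range(235,300,6):
    print(v,[(u,*(H[v,u]*1000).round(0).astype(int).tolist(),int(c["color"][v,u].mean())) for u in list(range(176,216,4))+list(range(292,344,4)) if not np.isnan(H[v,u,0])][::1])
cv2.imwrite("pics/w3.png",cv2.resize(cv2.cvtColor(c["color"],cv2.COLOR_RGB2BGR)[120:340,120:400],(800,600),interpolation=cv2.INTER_CUBIC))
E
```

```text
235 [(176, -30, 59, 0, 131), (180, -29, 55, 1, 135), (184, -30, 53, -1, 137), (188, -30, 50, -1, 136), (192, -29, 47, 1, 136), (196, 2, 30, 71, 101), (200, 2, 28, 72, 101), (204, 2, 27, 72, 82), (208, 2, 25, 72, 25), (212, -14, 29, 35, 73), (292, -28, -21, 4, 113), (296, -27, -23, 4, 113), (300, -28, -26, 3, 103), (304, 1, -18, 69, 25), (308, 2, -20, 72, 79), (312, 3, -21, 72, 101), (316, 2, -23, 71, 101), (320, -7, -29, 51, 83), (324, -3, -30, 59, 84), (328, -2, -31, 63, 113), (332, -29, -49, 0, 102), (336, -29, -52, -1, 94), (340, -29, -54, -1, 93)]
241 [(176, -34, 59, 1, 146), (180, -34, 56, 0, 139), (184, -2, 36, 69, 86), (188, -2, 34, 70, 76), (192, 2, 31, 79, 100), (196, 2, 29, 78, 102), (200, 2, 27, 77, 100), (204, 2, 26, 78, 31), (208, 0, 25, 74, 25), (212, -17, 28, 37, 66), (292, -32, -21, 3, 113), (296, -32, -24, 3, 113), (300, -32, -26, 3, 98), (304, -1, -18, 71, 24), (308, 2, -19, 77, 32), (312, 2, -20, 77, 99), (316, 3, -22, 79, 100), (320, 3, -23, 79, 99), (324, -1, -27, 70, 53), (328, -2, -29, 69, 68), (332, -34, -49, -1, 98), (336, -34, -52, 0, 92), (340, -34, -55, -1
[... 4237 characters left out ...]
 -6, -20, 101, 25), (324, 4, -18, 116, 30), (328, 3, -19, 115, 28), (332, 3, -20, 116, 30), (336, 4, -21, 116, 30), (340, 3, -23, 115, 31)]
295 [(176, 3, 28, 118, 31), (180, 3, 27, 118, 28), (184, 3, 25, 119, 30), (188, 2, 24, 117, 28), (192, 7, 21, 125, 29), (196, -10, 26, 99, 37), (200, -11, 25, 97, 25), (204, -16, 24, 91, 40), (208, -76, 38, 1, 132), (212, -77, 35, -1, 130), (292, -76, -23, 1, 132), (296, -76, -26, 1, 132), (300, -77, -29, -1, 134), (304, -76, -31, 0, 134), (308, -19, -19, 85, 45), (312, -12, -18, 96, 27), (316, -9, -19, 100, 35), (320, 8, -14, 125, 32), (324, 8, -16, 125, 29), (328, 3, -19, 118, 30), (332, 3, -20, 118, 30), (336, 4, -21, 119, 29), (340, 3, -22, 118, 30)]
```

View pics/w3.png

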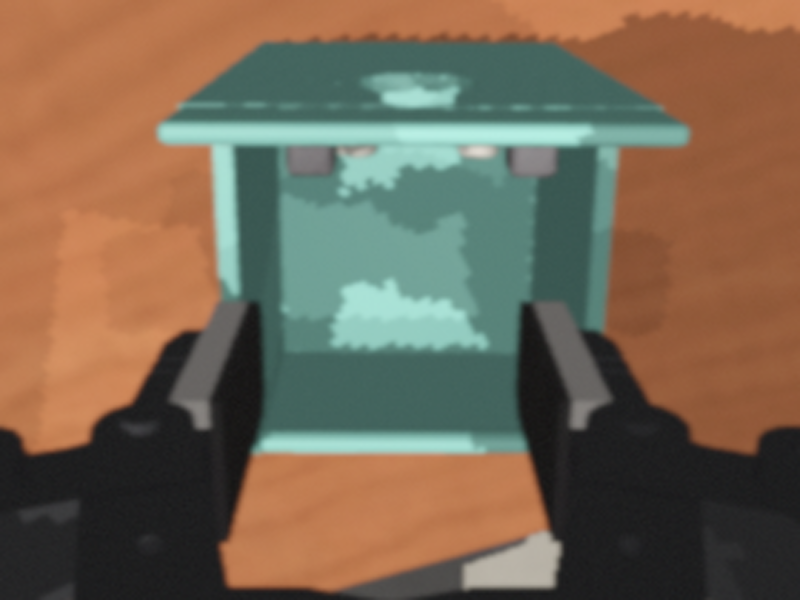

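The close-up shows the pad tips, at (260,305) and (525,305) in the crop, resting above the wall tops at about z = 63 mm. They are not straddling the walls. I'll lift a little, open and re-measure the tips.

Converted, -0.02 m / 0.6 = -0.0333.

Request:
{"op": "move_arm", "data": {"plan": [{"delta_pos":[0,0,-0.0333],"turn":[0,0,0],"fingers":0.5},{"delta_pos":[0,0,-0.0333],"turn":[0,0,0],"fingers":0},{"delta_pos":[0,0,-0.0333],"turn":[0,0,0],"fingers":0},{"delta_pos":[0,0,-0.0333],"turn":[0,0,0],"fingers":0},{"delta_pos":[0,0,-0.0333],"turn":[0,0,0],"fingers":0}]}}

```text
clock: 3.48
position: [0.4279, -0.2724, 0.0639]
ee_rot: [0.979, -0.204, -0.0, -0.0]
ft_force: [-0.4, -0.5, 0.3]
grip_width: 1.003
grasp_force: 0.0
```

```bash
python3 - <<'E'
from h import *
o,c,W=wcloud();print(o["clock"],o["position"],o["ft_force"],o["grip_width"])
Tl=Rn.from_quat(o["ee_rot"]).inv().apply((W-o["position"]).reshape(-1,3)).reshape(W.shape)
dark=(c["color"].max(-1)<130)&((c["color"].max(-1).astype(int)-c["color"].min(-1))<15)&(Tl[...,2]<.02)
for s in(-1,1):
    m=dark&(Tl[...,1]*s>0.01)&(abs(Tl[...,0])<.03);Q=Tl[m]*1000
    i=np.argsort(-Q[:,2])[:60:6];print(s,len(Q),Q[i].round(0).tolist())
hsv=cv2.cvtColor(c["color"],cv2.COLOR_RGB2HSV)
m=(hsv[...,0]>78)&(hsv[...,0]<100)&(hsv[...,1]>70)
for lo,hi in((.05,.067),(.088,.101)):
    Q=W[m&(W[...,2]>lo)&(W[...,2]<hi)];r=cv2.minAreaRect(Q[:,:2].astype(np.float32)*1000);print(lo,hi,len(Q),Q.mean(0).round(4),r)
cv2.imwrite("pics/w4.png",cv2.cvtColor(c["color"],cv2.COLOR_RGB2BGR))
E
```

```text
3.475 [ 0.42790997 -0.27240074  0.06391925] [-0.37011133 -0.47930265  0.34907827] 1.003266138215451
-1 17190 [[13.0, -29.0, 2.0], [13.0, -29.0, 1.0], [-1.0, -43.0, -31.0], [9.0, -42.0, -31.0], [-1.0, -42.0, -31.0], [-5.0, -43.0, -32.0], [1.0, -42.0, -32.0], [1.0, -42.0, -32.0], [5.0, -42.0, -32.0], [-9.0, -43.0, -32.0]]
1 17451 [[-30.0, 34.0, 19.0], [13.0, 35.0, 2.0], [21.0, 35.0, 2.0], [15.0, 35.0, 2.0], [14.0, 35.0, 2.0], [-3.0, 35.0, 1.0], [4.0, 34.0, 1.0], [-6.0, 43.0, -29.0], [-2.0, 43.0, -29.0], [6.0, 43.0, -30.0]]
0.05 0.067 2003 [ 0.4446 -0.2857  0.0581] ((437.55181884765625, -279.6302490234375), (62.650169372558594, 74.40477752685547), 66.3221664428711)
0.088 0.101 841 [ 0.4704 -0.2957  0.0937] ((469.7615661621094, -294.0632629394531), (60.79945373535156, 4.291468143463135), 66.83438873291016)
```

View pics/w4.png

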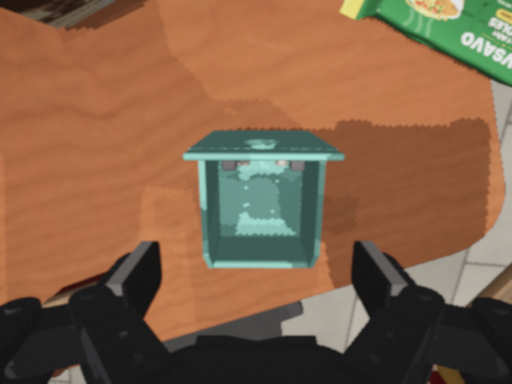

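The view shows the holder unmoved and centred at (263,215), 3 mm off the finger centre. With the jaws open, the real tips sit about 30 mm behind the reported TCP, so I'll descend deeper with a 3 mm lateral correction.

Converted, 0.052 m / 0.6 = 0.0867, 0.003 m / 0.6 = 0.005.

Request:
{"op": "move_arm", "data": {"plan": [{"delta_pos":[0,0.005,0.0333],"turn":[0,0,0],"fingers":0},{"delta_pos":[0,0.005,0.0667],"turn":[0,0,0],"fingers":0},{"delta_pos":[0,0.005,0.0867],"turn":[0,0,0],"fingers":0},{"delta_pos":[0,0.005,0.0867],"turn":[0,0,0],"fingers":0},{"delta_pos":[0,0.005,0.0867],"turn":[0,0,0],"fingers":0.3},{"delta_pos":[0,0.005,0.0867],"turn":[0,0,0],"fingers":0.5},{"delta_pos":[0,0.005,0.0867],"turn":[0,0,0],"fingers":0.5},{"delta_pos":[0,0.005,0.0867],"turn":[0,0,0],"fingers":0.5}], "force": 45}}

```text
clock: 4.53
position: [0.4276, -0.2756, 0.0132]
ee_rot: [0.979, -0.204, 0.001, 0.0]
ft_force: [-1.0, 1.4, 6.1]
grip_width: 0.741
grasp_force: 50.8
```

Converted, -0.378 m / 0.6 = -0.63, -0.137 m / 0.6 = -0.2283, -0.303 rad / 4 = -0.0758.

Request:
{"op": "move_arm", "data": {"plan": [{"delta_pos":[0,0,-0.05],"turn":[0,0,0],"fingers":0.5},{"delta_pos":[0,0,-0.1417],"turn":[0,0,0],"fingers":0.5},{"delta_pos":[0,0,-0.2283],"turn":[0,0,0],"fingers":0.5},{"delta_pos":[-0.0333,-0.0667,-0.2283],"turn":[0,0,-0.01],"fingers":0.5},{"delta_pos":[-0.075,-0.15,-0.2283],"turn":[0,0,-0.02],"fingers":0.5},{"delta_pos":[-0.1167,-0.2333,-0.2283],"turn":[0,0,-0.03],"fingers":0.5},{"delta_pos":[-0.1583,-0.3167,-0.2283],"turn":[0,0,-0.04],"fingers":0.5},{"delta_pos":[-0.2,-0.4,-0.2283],"turn":[0,0,-0.05],"fingers":0.5},{"delta_pos":[-0.2417,-0.4833,-0.2283],"turn":[0,0,-0.06],"fingers":0.5},{"delta_pos":[-0.2833,-0.5667,-0.2283],"turn":[0,0,-0.07],"fingers":0.5},{"delta_pos":[-0.315,-0.63,-0.2283],"turn":[0,0,-0.0758],"fingers":0.5},{"delta_pos":[-0.315,-0.63,-0.2283],"turn":[0,0,-0.0758],"fingers":0.5}]}}

```text
clock: 6.02
position: [0.4036, 0.1499, 0.1495]
ee_rot: [0.999, -0.051, 0.0, -0.0]
ft_force: [-0.0, -0.8, -2.7]
grip_width: 0.739
grasp_force: 50.9
```

Request:
{"op": "move_arm", "data": {"plan": [{"delta_pos":[0,0,0],"turn":[0,0,0],"fingers":0.5},{"delta_pos":[0,0,0],"turn":[0,0,0],"fingers":0.5}]}}

```text
clock: 6.28
position: [0.4044, 0.1455, 0.1491]
ee_rot: [0.999, -0.055, -0.0, 0.0]
ft_force: [0.3, 0.6, -1.8]
grip_width: 0.742
grasp_force: 50.9
```

```bash
python3 - <<'E'
from h import *
o,c,W=wcloud();print(o["clock"],o["position"],o["ee_rot"],o["ft_force"],o["grip_width"],o["joint_pos"].round(2))
np.savez("w5.npz",color=c["color"],W=W)
cv2.imwrite("pics/w5.png",cv2.cvtColor(c["color"],cv2.COLOR_RGB2BGR))
Tl=Rn.from_quat(o["ee_rot"]).inv().apply((W-o["position"]).reshape(-1,3)).reshape(W.shape)
# panel face in tool frame & plate edge
hsv=cv2.cvtColor(c["color"],cv2.COLOR_RGB2HSV)
m=(hsv[...,0]>78)&(hsv[...,0]<100)&(hsv[...,1]>70)
Q=Tl[m];print("plate top edge z",np.percentile(Q[:,2],1)*1000)
t=Q[Q[:,2]<np.percentile(Q[:,2],1)+.005]*1000
r=cv2.minAreaRect(t[:,:2].astype(np.float32));print("plate",t.mean(0),r,cv2.boxPoints(r).round(1).tolist())
Q=Tl[(Tl[...,0]>.06)&(Tl[...,2]>.02)&(Tl[...,2]<.11)&(abs(Tl[...,1])<.06)&(hsv[...,1]<50)]
for _ in range(3):
    if len(Q)<10:break
    A=np.c_[Q[:,1:],np.ones(len(Q))];k=np.linalg.lstsq(A,Q[:,0],rcond=None)[0];e=Q[:,0]-A@k;Q=Q[abs(e)<.004]
print("face x=ay+bz+c",k,len(Q))
E
```

```text
6.275 [0.40443754 0.14554049 0.14913434] [ 9.98507666e-01 -5.46108977e-02 -1.07110730e-04  2.80522805e-04] [ 0.28205217  0.62851194 -1.75809009] 0.7423782950116877 [ 0.38 -0.01 -0.81  2.   -0.01  1.15 -2.11]
plate top edge z nan
plate [nan nan nan] ((0.0, 0.0), (0.0, 0.0), 0.0) [[0.0, 0.0], [0.0, 0.0], [0.0, 0.0], [0.0, 0.0]]
face x=ay+bz+c [0.00331121 0.00038876 0.11030551] 5613<stdin>:11: RuntimeWarning: Mean of empty slice.
  ret = um.true_divide(
```

View pics/w5.png

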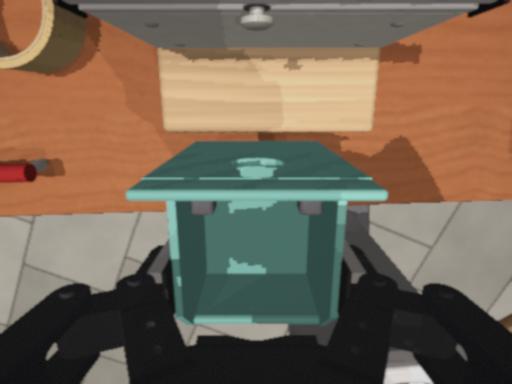

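The view shows the stud head at (257,16) directly ahead of the keyhole at (257,167), with the panel square to the tool. Now I need accurate offsets.

```bash
python3 - <<'E'
from h import *
d=np.load("w5.npz");W=d["W"];col=d["color"];o=get_obs()
Tl=Rn.from_quat(o["ee_rot"]).inv().apply((W-o["position"]).reshape(-1,3)).reshape(W.shape)*1000
print(o["position"],o["clock"])
hsv=cv2.cvtColor(col,cv2.COLOR_RGB2HSV);teal=(hsv[...,0]>78)&(hsv[...,0]<100)&(hsv[...,1]>70)
for v in(193,196,199):
    u=np.where(teal[v])[0];print(v,u.min(),u.max(),Tl[v,u.min()+2].round(1),Tl[v,u.max()-2].round(1),Tl[v,256].round(1))
for v in(8,12,16,20,24): print(v,col[v,236:280:3].mean(-1).round().astype(int),Tl[v,236:280:6].round(1).tolist())
for v in(162,167,172): 
    u=np.where(teal[v])[0];print("key",v,u.min(),u.max(),col[v,226:290:3].mean(-1).round().astype(int),Tl[v,[240,257,275]].round(0).tolist())
# plane of outer plate face
Q=Tl[155:185,150:360][teal[155:185,150:360]];Q=Q[~np.isnan(Q).any(1)]
Q=Q[(Q[:,0]>30)&(Q[:,0]<70)]
A=np.c_[Q[:,1:],np.ones(len(Q))]
for _ in range(3):
    k=np.linalg.lstsq(A,Q[:,0],rcond=None)[0];g=abs(Q[:,0]-A@k)<3;Q,A=Q[g],A[g]
print("plate",k,len(Q),Q[:,1].min(),Q[:,1].max(),Q[:,2].min(),Q[:,2].max())
E
```

```text
[0.4044948  0.14562618 0.14919343] 6.325
193 128 385 [ 47.2 -30.1 -83.2] [ 47.3  30.6 -83.2] [ 47.4   0.1 -83.5]
196 128 340 [ 46.3 -30.5 -82.5] [ 46.4  20.  -82.5] [ 46.2   0.1 -82.1]
199 167 346 [ 45.8 -20.8 -83.4] [ 45.8  21.4 -83.2] [ 45.8   0.1 -83.4]
8 [145 144 123  41  46 106 140 165 143  87  37  64 137 141 141] [[110.5, -9.5, 12.5], [110.5, -6.7, 12.6], [109.4, -3.7, 8.0], [108.8, -0.9, 5.7], [108.5, 1.8, 4.6], [109.7, 4.6, 9.3], [110.8, 7.6, 13.6], [111.0, 10.5, 14.4]]
12 [104 104  94  91  94 148 188 191 173 122 100 103 102 102 103] [[110.1, -9.9, 18.3], [109.8, -6.9, 16.8], [110.1, -4.0, 18.4], [107.3, -0.9, 6.0], [107.2, 1.8, 6.0], [110.4, 4.9, 19.5], [110.0, 7.8, 17.6], [110.3, 10.8, 19.0]]
16 [ 95  93 116 152 172 189 199 194 192 179 164 139 108 100 100] [[110.3, -10.4, 27.2], [110.2, -7.3, 26.6], [104.9, -3.6, 2.7], [104.7, -0.9, 2.2], [104.4, 1.8, 0.8], [104.8, 4.5, 2.3], [110.4, 8.3, 27.2], [110.3, 11.4, 27.1]]
20 [ 92  95 150 169 176 182 187 179 179 170 157 144 112 101 101] [[109.9, -10.8, 34.0], [103.8, -6.4, 5.3], [102.9, -3.6, 1.4], [103.1, -0.9, 2.3], [102.9, 1.8,
[... 233 characters left out ...]
[101.8, 4.5, 3.5], [102.7, 7.5, 8.0], [110.5, 12.6, 46.2]]
key 162 168 345 [ 76  77  94  92 139 131 134 122 119 117 114 125 177 176 169 169 166 138
 134  95  76  76] [[47.0, -6.0, -41.0], [46.0, 0.0, -39.0], [47.0, 7.0, -41.0]]
key 167 161 352 [ 78  79  79  83 127 145 162 165 159 159 160 160 157 145 124 125 121  91
  80  78  78  77] [[45.0, -6.0, -42.0], [34.0, 1.0, 9.0], [45.0, 7.0, -41.0]]
key 172 153 360 [ 74  74  72  74  78 158 166 165 165 166 165 165 164 165 164 158  88  78
  78  77  77  74] [[48.0, -5.0, -63.0], [31.0, 1.0, 10.0], [48.0, 6.0, -64.0]]
plate [ 1.21956257e-03 -1.66748740e-02  4.68396535e+01] 4914 -30.979797321537305 31.42696343524874 -79.30013911596492 -37.771692156329756
```

Converted, 0.0585 m / 0.6 = 0.0975, 0.046 m / 0.6 = 0.0767.

Request:
{"op": "move_arm", "data": {"plan": [{"delta_pos":[0,0,0.05],"turn":[0,0,0],"fingers":0.5},{"delta_pos":[0,0,0.0975],"turn":[0,0,0],"fingers":0.5},{"delta_pos":[0.0333,0.0003,0.0975],"turn":[0,0,0],"fingers":0.5},{"delta_pos":[0.0667,0.0003,0.0975],"turn":[0,0,0],"fingers":0.5},{"delta_pos":[0.0767,0.0003,0.0975],"turn":[0,0,0],"fingers":0.5},{"delta_pos":[0.0767,0.0003,0.0975],"turn":[0,0,0],"fingers":0.5},{"delta_pos":[0.0767,0.0003,0.0975],"turn":[0,0,0],"fingers":0.5},{"delta_pos":[0.0767,0.0003,0.0975],"turn":[0,0,0],"fingers":0.5}]}}

```text
clock: 7.32
position: [0.4497, 0.1416, 0.0909]
ee_rot: [0.999, -0.053, 0.0, 0.0]
ft_force: [0.0, 0.1, -2.1]
grip_width: 0.741
grasp_force: 50.9
```

```bash
python3 - <<'E'
from h import *
o=get_obs();print({k:np.round(o[k],4) for k in("clock","position","ee_rot","ft_force","joint_pos")})
# target from reference pose
r=Rn.from_quat([0.998507666,-0.0546108977,-1.07e-4,2.8e-4]);p0=np.array([0.40449,0.14560,0.14916])
print("moved in ref tool",(r.inv().apply(o["position"]-p0)*1000).round(2),"yaw",np.degrees(Rn.from_quat(o["ee_rot"]).as_matrix()[:2,0]@[0,1]))
print((r.inv()*Rn.from_quat(o["ee_rot"])).as_rotvec())
E
```

```text
{'clock': np.float64(7.325), 'position': array([0.4497, 0.1416, 0.0909]), 'ee_rot': array([ 9.986e-01, -5.340e-02,  1.000e-04,  2.000e-04]), 'ft_force': array([ 0.0412,  0.1078, -2.0595]), 'joint_pos': array([ 0.3429,  0.1928, -0.7976,  1.9698,  0.1601,  1.042 , -2.2044])}
moved in ref tool [45.34 -1.02 58.27] yaw -6.112846563613346
[ 0.00010119  0.00039416 -0.00238326]
```

Converted, 0.0095 m / 0.6 = 0.0158, 0.007 m / 0.6 = 0.0117.

Request:
{"op": "move_arm", "data": {"plan": [{"delta_pos":[0.005,0.002,0],"turn":[0,0,0],"fingers":0.5},{"delta_pos":[0.01,0.002,0],"turn":[0,0,0],"fingers":0.5},{"delta_pos":[0.0117,0.002,0],"turn":[0,0,0],"fingers":0.5},{"delta_pos":[0.0133,0.002,0],"turn":[0,0,0],"fingers":0.5},{"delta_pos":[0.015,0.002,0],"turn":[0,0,0],"fingers":0.5},{"delta_pos":[0.0158,0.002,0],"turn":[0,0,0],"fingers":0.5},{"delta_pos":[0.0158,0.002,0],"turn":[0,0,0],"fingers":0.5}]}}

```text
clock: 8.2
position: [0.4594, 0.1394, 0.0908]
ee_rot: [0.999, -0.054, -0.0, 0.0]
ft_force: [0.4, 0.1, -2.5]
grip_width: 0.741
grasp_force: 50.9
```

```bash
cat >> h.py <<'E'
def rel():
    o=get_obs();r=Rn.from_quat([0.998507666,-0.0546108977,-1.07e-4,2.8e-4]);p0=np.array([0.40449,0.14560,0.14916])
    print(o["clock"],"moved",(r.inv().apply(o["position"]-p0)*1000).round(2),"rot",(r.inv()*Rn.from_quat(o["ee_rot"])).as_rotvec().round(4),"F tool",r.inv().apply(o["ft_force"]).round(2),"M",o["torque"].round(2),o["grip_width"].round(3))
E
python3 -c "from h import *;rel()"
```

```text
Traceback (most recent call last):
  File "h.py", line 21, in rel
    print(o["clock"],"moved",(r.inv().apply(o["position"]-p0)*1000).round(2),"rot",(r.inv()*Rn.from_quat(o["ee_rot"])).as_rotvec().round(4),"F tool",r.inv().apply(o["ft_force"]).round(2),"M",o["torque"].round(2),o["grip_width"].round(3))
                                                                                                                                                                                                                    ^^^^^^^^^^^^^^^^^^^^^
AttributeError: 'float' object has no attribute 'round'
```

Converted, 0.0035 m / 0.6 = 0.0058, 0.003 m / 0.6 = 0.005.

Request:
{"op": "move_arm", "data": {"plan": [{"delta_pos":[0.0017,0,0],"turn":[0,0,0],"fingers":0.5},{"delta_pos":[0.0033,0,0],"turn":[0,0,0],"fingers":0.5},{"delta_pos":[0.005,0,0],"turn":[0,0,0],"fingers":0.5},{"delta_pos":[0.0058,0,0],"turn":[0,0,0],"fingers":0.5},{"delta_pos":[0.0058,0,0],"turn":[0,0,0],"fingers":0.5}]}}

```text
clock: 8.82
position: [0.4629, 0.1391, 0.0908]
ee_rot: [0.999, -0.054, -0.0, 0.0]
ft_force: [0.1, 0.3, -2.4]
grip_width: 0.739
grasp_force: 50.9
```

```bash
sed -i 's/,o\["grip_width"\].round(3))/)/' h.py
python3 -c "from h import *;rel()"
```

```text
8.825 moved [58.78  0.1  58.37] rot [ 0.0006  0.0002 -0.002 ] F tool [ 0.09 -0.35  2.36] M [0.01 0.04 0.05]
```

Converted, 0.003 m / 0.6 = 0.005, 0.002 m / 0.6 = 0.0033.

Request:
{"op": "move_arm", "data": {"plan": [{"delta_pos":[0.0017,0,0],"turn":[0,0,0],"fingers":0.5},{"delta_pos":[0.0033,0,0],"turn":[0,0,0],"fingers":0.5},{"delta_pos":[0.005,0,0],"turn":[0,0,0],"fingers":0.5},{"delta_pos":[0.005,0,0],"turn":[0,0,0],"fingers":0.5},{"delta_pos":[0.005,0,0],"turn":[0,0,0],"fingers":0.5}]}}

```text
clock: 9.45
position: [0.4658, 0.1387, 0.0908]
ee_rot: [0.999, -0.054, 0.0, 0.0]
ft_force: [0.5, -0.3, -1.9]
grip_width: 0.741
grasp_force: 50.9
```

```bash
python3 -c "from h import *;rel()"
```

```text
9.45 moved [61.75  0.11 58.37] rot [ 0.0005  0.0002 -0.0021] F tool [0.55 0.23 1.95] M [-0.04  0.05  0.04]
```

Converted, 0.0015 m / 0.6 = 0.0025, 0.0005 m / 0.6 = 0.0008.

Request:
{"op": "move_arm", "data": {"plan": [{"delta_pos":[0.0008,0,0],"turn":[0,0,0],"fingers":0.5},{"delta_pos":[0.0017,0,0],"turn":[0,0,0],"fingers":0.5},{"delta_pos":[0.0025,0,0],"turn":[0,0,0],"fingers":0.5},{"delta_pos":[0.0025,0,0],"turn":[0,0,0],"fingers":0.5}]}}

```text
clock: 9.95
position: [0.4663, 0.1387, 0.0906]
ee_rot: [0.999, -0.053, -0.001, 0.0]
ft_force: [-6.4, -0.0, 2.1]
grip_width: 0.745
grasp_force: 51.5
```

```bash
python3 -c "from h import *;rel()"
```

```text
9.95 moved [62.24  0.1  58.56] rot [-0.0001 -0.0017 -0.0024] F tool [-6.31  0.73 -2.07] M [-0.08  1.09 -0.17]
```

Converted, 0.006 m / 0.6 = 0.01, -0.001 m / 0.6 = -0.0017.

Request:
{"op": "move_arm", "data": {"plan": [{"delta_pos":[-0.0017,0,0],"turn":[0,0,0],"fingers":0.5},{"delta_pos":[-0.0017,0,0.0033],"turn":[0,0,0],"fingers":0.5},{"delta_pos":[-0.0017,0,0.0067],"turn":[0,0,0],"fingers":0.5},{"delta_pos":[-0.0017,0,0.01],"turn":[0,0,0],"fingers":0.5},{"delta_pos":[-0.0017,0,0.01],"turn":[0,0,0],"fingers":0.5}]}}

```text
clock: 10.58
position: [0.4664, 0.1387, 0.0847]
ee_rot: [0.999, -0.054, 0.0, 0.0]
ft_force: [-2.0, -0.1, -1.1]
grip_width: 0.744
grasp_force: 51.1
```

```bash
python3 -c "from h import *;rel()"
```

```text
10.575 moved [62.29  0.1  64.48] rot [ 0.0005  0.0002 -0.0021] F tool [-1.97  0.31  1.12] M [ 0.04  0.23 -0.  ]
```

Converted, 0.006 m / 0.6 = 0.01, 0.0045 m / 0.6 = 0.0075.

Request:
{"op": "move_arm", "data": {"plan": [{"delta_pos":[0,0,0.0025],"turn":[0,0,0],"fingers":0.5},{"delta_pos":[0,0,0.005],"turn":[0,0,0],"fingers":0.5},{"delta_pos":[0,0,0.0075],"turn":[0,0,0],"fingers":0.5},{"delta_pos":[0,0,0.01],"turn":[0,0,0],"fingers":0.5},{"delta_pos":[0,0,0.01],"turn":[0,0,0],"fingers":0.5}]}}

```text
clock: 11.2
position: [0.4661, 0.1386, 0.0783]
ee_rot: [0.999, -0.053, -0.0, 0.0]
ft_force: [-1.1, 0.4, -6.3]
grip_width: 0.744
grasp_force: 50.7
```

```bash
python3 -c "from h import *;rel()"
```

```text
11.2 moved [62.03  0.2  70.88] rot [ 0.0005 -0.0004 -0.0022] F tool [-1.14 -0.27  6.26] M [ 0.15  0.22 -0.04]
```

Converted, 0.0058 m / 0.6 = 0.0097, 0.0045 m / 0.6 = 0.0075.

Request:
{"op": "move_arm", "data": {"plan": [{"delta_pos":[0,0,0.0025],"turn":[0,0,0],"fingers":0.5},{"delta_pos":[0,0,0.005],"turn":[0,0,0],"fingers":0.5},{"delta_pos":[0,0,0.0075],"turn":[0,0,0],"fingers":0.5},{"delta_pos":[0,0,0.0097],"turn":[0,0,0],"fingers":0.5},{"delta_pos":[0,0,0.0097],"turn":[0,0,0],"fingers":0.5}]}}

```text
clock: 11.82
position: [0.4664, 0.1386, 0.0731]
ee_rot: [0.999, -0.054, 0.0, 0.0]
ft_force: [-3.4, 0.1, 1.2]
grip_width: 0.747
grasp_force: 51.7
```

```bash
python3 -c "from h import *;rel()"
```

```text
11.825 moved [62.3   0.12 76.06] rot [ 0.0004  0.0003 -0.002 ] F tool [-3.42  0.27 -1.23] M [-0.07  0.5  -0.07]
```

Converted, 0.0015 m / 0.6 = 0.0025, 0.0012 m / 0.6 = 0.002.

Request:
{"op": "move_arm", "data": {"plan": [{"delta_pos":[0,0,0.001],"turn":[0,0,0],"fingers":0.5},{"delta_pos":[0,0,0.002],"turn":[0,0,0],"fingers":0.5},{"delta_pos":[0,0,0.0025],"turn":[0,0,0],"fingers":0.5},{"delta_pos":[0,0,0.0025],"turn":[0,0,0],"fingers":0.5}]}}

```text
clock: 12.32
position: [0.4664, 0.1387, 0.0727]
ee_rot: [0.999, -0.054, 0.0, 0.001]
ft_force: [-10.1, -3.2, 18.9]
grip_width: 0.747
grasp_force: 53.8
```

```bash
python3 - <<'E'
from h import *;rel()
o,c,W=wcloud();s=camera("scene")
a=cv2.cvtColor(c["color"],cv2.COLOR_RGB2BGR);b=cv2.resize(cv2.cvtColor(s["color"],cv2.COLOR_RGB2BGR)[180:300,150:310],(512,384),interpolation=cv2.INTER_CUBIC)
cv2.imwrite("pics/w6.png",cv2.resize(np.hstack([a,b]),(800,300)))
E
```

```text
12.325 moved [62.26  0.08 76.47] rot [-0.0004  0.0004 -0.0019] F tool [ -9.71   4.3  -18.91] M [-0.56  2.02 -0.14]
```

View pics/w6.png

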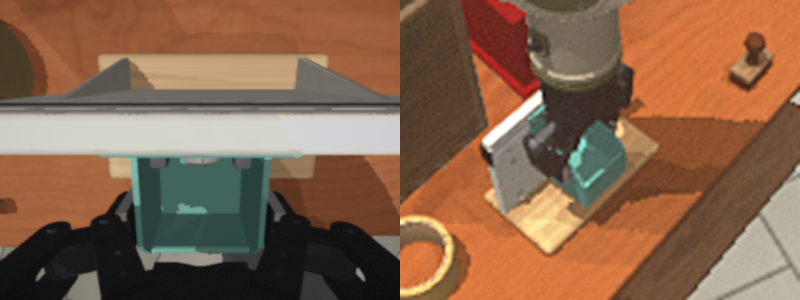

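The views show the holder flush against the panel, with the stud head visible at its plate (200,160). It is down on a hard stop after 18.1 mm of slide. I'll relax, open and retreat.

Request:
{"op": "move_arm", "data": {"plan": [{"delta_pos":[-0.0005,0,-0.0023],"turn":[0,0,0],"fingers":0.5},{"delta_pos":[-0.0005,0,-0.0023],"turn":[0,0,0],"fingers":0.5},{"delta_pos":[-0.0005,0,-0.0023],"turn":[0,0,0],"fingers":0.2},{"delta_pos":[-0.0005,0,-0.0023],"turn":[0,0,0],"fingers":0},{"delta_pos":[-0.0005,0,-0.0023],"turn":[0,0,0],"fingers":0},{"delta_pos":[-0.0005,0,-0.0023],"turn":[0,0,0],"fingers":0}]}}

```text
clock: 13.18
position: [0.4661, 0.1387, 0.0729]
ee_rot: [0.999, -0.054, 0.0, -0.0]
ft_force: [-0.6, -0.8, -0.4]
grip_width: 1.001
grasp_force: 0.0
```

```bash
python3 -c "from h import *;rel();print(get_obs()['grip_width'])"
```

```text
13.175 moved [6.199e+01 6.000e-02 7.629e+01] rot [ 0.0006  0.0002 -0.0021] F tool [-0.48  0.86  0.37] M [0.04 0.05 0.02]
1.0006759701404186
```

Converted, -0.15 m / 0.6 = -0.25, -0.05 m / 0.6 = -0.0833.

Request:
{"op": "move_arm", "data": {"plan": [{"delta_pos":[-0.005,0,-0.0333],"turn":[0,0,0],"fingers":0},{"delta_pos":[-0.0083,0,-0.0833],"turn":[0,0,0],"fingers":0},{"delta_pos":[-0.0167,0,-0.15],"turn":[0,0,0],"fingers":0},{"delta_pos":[-0.05,0,-0.2167],"turn":[0,0,0],"fingers":0},{"delta_pos":[-0.1,0,-0.25],"turn":[0,0,0],"fingers":0},{"delta_pos":[-0.1,0,-0.25],"turn":[0,0,0],"fingers":0},{"delta_pos":[-0.1,0,-0.25],"turn":[0,0,0],"fingers":0}]}}

```text
clock: 14.05
position: [0.4066, 0.145, 0.2233]
ee_rot: [0.999, -0.054, 0.001, 0.0]
ft_force: [-0.8, 0.5, 0.3]
grip_width: 1.0
grasp_force: 0.0
```

```bash
python3 - <<'E'
from h import *;rel()
o,c,W=wcloud()
r=Rn.from_quat([0.998507666,-0.0546108977,-1.07e-4,2.8e-4])
hsv=cv2.cvtColor(c["color"],cv2.COLOR_RGB2HSV);m=(hsv[...,0]>78)&(hsv[...,0]<100)&(hsv[...,1]>70)
Q=W[m];Q=Q[~np.isnan(Q).any(1)]
t=Q[Q[:,2]>.145];q=cv2.minAreaRect(t[:,:2].astype(np.float32)*1000);print("plate top z",np.percentile(Q[:,2],99.5),q,"floor z",np.percentile(Q[:,2],2),"centre",t.mean(0))
s=camera("scene")
a=cv2.cvtColor(c["color"],cv2.COLOR_RGB2BGR);b=cv2.resize(cv2.cvtColor(s["color"],cv2.COLOR_RGB2BGR)[180:300,150:310],(512,384),interpolation=cv2.INTER_CUBIC)
cv2.imwrite("pics/w7.png",cv2.resize(np.hstack([a,b]),(800,300)))
E
```

```text
14.05 moved [  2.19   0.44 -74.18] rot [ 0.0001  0.0014 -0.0019] F tool [-0.84 -0.38 -0.29] M [-0.01 -0.03 -0.01]
plate top z 0.15659343001656434 ((511.1371765136719, 133.82342529296875), (61.06866455078125, 1.2519826889038086), 83.7342300415039) floor z 0.06188999759090599 centre [0.51114701 0.13511113 0.15307644]
```

View pics/w7.png

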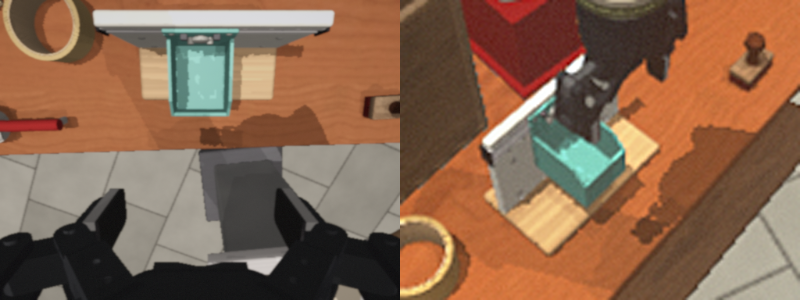

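The views show the holder hanging upright and flush, with the stud head at (202,40) in the slot. Its plate top is at z = 156 mm as expected for fully home, and the gripper is clear.

```bash
python3 -c "from h import *;print(hand_in())"
```

```text
the job is handed in; nothing more can be done
None
```

The holder hangs fully home on the stud, upright and flat against the panel. The gripper is clear, I moved none of the four bystanders, and the job was handed in at about 14 s; the peak push I read was about 21 N, against the slot's end stop.

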